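# Hook the dropped lens ring out from under the wire guard

### The arm

A 6-joint arm with a two-finger parallel gripper is mounted at the origin on the work surface. World frame = base frame: x ahead of the robot, y to its left, z up, the work surface at z = 0. Lengths are in m, angles in rad, forces in N, time in s.
With the tool pointing down it reaches from about 0.325 to 0.775 m from the base axis. Payload 5.5 kg.
Tool frame: the origin (TCP) lies on the centre line of the jaws, within the pads' length; the fingertips stand ahead of it and the grasp point (between the pads) lies 6 mm ahead of it (env.tip_extent is the z of the fingertips in the tool frame, in m); z points along the fingers, y is the direction in which the jaws open and shut (so a half turn about z gives the same grasp; the last joint's range is limited). The gripper opens to 85 mm and grips with 20 to 120 N. Pads are 22 mm wide; open, the fingers measure 114 mm over their backs; the gripper's body (76 mm by 85 mm) begins 54 mm behind the grasp point. The pads swing forward as they close: fully open they stand 13 mm farther back than shut.
Start: joints at [1.283, 0.091, 1.231, -0, 1.82, -0.057], TCP at [0.137, 0.584, 0.256] pointing down, gripper open.
Joint ranges: [-2.87, 2.87], [-0.86, 2.18], [0.17, 2.46], [-1.51, 4.65], [0.06, 2.69], [-2.65, 2.65]. Speed limits (rad/s): [2.57, 2.57, 3.01, 3.14, 3.14, 3.14].

### API

Orientations are given as a unit quaternion [w, x, y, z].
In Python, from workcell import env gives the robot as it stands. The module is installed in compiled form; this text tells all that it offers.
- The arm moves only by the tool servo_tool, never from a script. Its arguments are lists of equal length, an entry for each row: "linear": the shift along the world's x, y, z in m, a list of three; "delta_rot": the turn, a rotation vector about the world's x, y, z in degrees, a list of three; "hand": the finger opening in m, from 0 to 0.0854. A call has 1 to 20 rows; each row shifts and turns the commanded pose from where the row before left it; what a row does not reach is not made up. A row lasts 1/8 s, in which the tool goes at most 62.5 mm and 10.7 degrees, less where a joint would pass 70% of its speed; a pose out of reach is approached as far as the arm can. A call is refused whole if a number of a shift passes 0.0625 or a number of a turn 10.7, either way. A call with a gripper value outside its range is refused whole. The fingers move at their own pace and stop on an object; "squeeze" is the grip in N (left out, the last holds). Time passes only in rows, so rows that do not move let the fingers close. It gives the time, the measured TCP pose, the force and the opening at its end, in the units of the state.
- env.read_state(): the state, without advancing time (a new reading comes with each control period).
- env.read_camera(name): name is "scene" or "side" or "wrist"; returns a dict with "img" (384x512x3 uint8, red, green, blue), "mtx" (3x3 intrinsics, pixels), "dist" ([k1, k2, p1, p2, k3] as OpenCV has them; the pictures are not rectified), "R" (3x3) and "t" (3): a world point X has camera coordinates R X + t. Camera axes: x right, y down, z forward; pixel columns grow to the right and rows downward; lengths in m; the calibration is good to about 2 mm. A picture is of the moment at which its call begins. There is no depth.
- env.hand_in(): hands the job in, once; it reports no verdict.
The state is a dict: "t": time; "joints": joint angles; "dq": joint speeds; "tau": joint torques, N m; "ee_pos": TCP position; "eef_rot": TCP orientation; "contact_force": force on the tool from outside, world axes, zero at the start; "torque": the same for the moment, N m; "finger_gap": opening from 0.0 (shut) to 1.0 (fully open).
Only numpy, scipy, OpenCV 4.12 (cv2) and the standard library are available. Lean on these libraries where they do the work, as an engineer would, in place of code of your own. Each camera call takes 0.05 s, during which the arm holds its last target. There are 200 camera calls.

### The job

A lens ring has dropped behind the fixed wire guard of the display shelf: take the hooked rod, reach in under the guard, feel its toe lightly down into the ring's hole and draw the ring out until you feel it come up against both wooden stop pegs, and hold it there with about 6 N for about half a second. Leave the ring lying flat there and lay the rod back on its rest block. Never touch the ring with the gripper, keep every press and pull under 15 N, and do not disturb the other things on the shelf.

Things in the scene. Friction and masses are not known exactly. Their poses are not given: they have to be found in the camera images.
- display_shelf: Fixed plywood board, 300 (its x) by 420 mm (y), 18 mm thick, on the bench, a wire guard over its inner part. Origin: board's underside below the guard's front rail. +y points in under the guard, -y out over the open apron, z up. Board's top: z = 18 mm, y = -160 to +260 mm. Wires above y = 0 to 250 mm and at both sides; guard's top is 106 mm above the bench.
- slot (a point): Middle of the slot's sill, on the board's top straight under the guard's front rail (12 mm thick along y); axes as the shelf's, origin 18 mm above its. The slot is clear for 138 mm to either side (x) and from the board up to 70 mm above it; behind it the overhead wires are 79 mm above the board.
- stop_zone (a point): Adjustable stop on the apron: a dark strip along x carrying two rigid upright pegs, 12 mm thick, 10 mm high, at x = -28 and +28 mm (44 mm clear between: the toe passes). This point, on the board's top, is only the middle of its setting range: the pegs' line is clamped up to 15 mm nearer or farther (y), unmeasured. The ring is home touching both, its centre at x = 0, 22.6 mm guardward of their line.
- ring_center (a point): Centre (half-way up) of the loose flat aluminium lens ring: outer diameter 60, hole 28, 10 mm thick, 55 to 115 g. It starts flat on the board behind the guard, within x = -40 to +40 and y = 65 to 110 mm of the shelf's frame. z: the ring's axis.
- rod_grip (a point): Centre of the hooked rod's wooden handle, to be gripped here from above: 110 long, 24 wide, 28 mm high. +x points along the rod to the hook, z up. Whole rod 150 g, balancing near here. A steel shaft, 8 mm thick, runs ahead at the handle's mid-height and 190 mm from here turns straight down into the toe. The handle's underside is 14 mm and the toe's end 36 mm below here.
- rod_toe (a point): The hook's toe: the very end, on the axis, of the round-ended 8 mm steel pin that points down; 190 mm ahead of and 36 mm below the handle's centre.
- rod_rest: Fixed wooden rest block, 80 mm (its x) by 22 mm by 22 mm high, on the bench; origin at the centre of its underside. At the start the rod's handle lies centred on it, along its x axis, with the toe's end on the bench on its +x side. The rod goes back in the same way.
- lens_barrel: Bystander: black lens barrel, 44 mm in diameter and 44 mm high, standing under the guard near x = -110, y = 105 to 150 mm of the shelf's frame; origin at its underside.
- tin_figure: Bystander: small tin figure, 56 mm high, standing under the guard near x = 100, y = 190 mm of the shelf's frame; origin at its underside.
- lens_cap: Bystander: flat black disc, 42 mm in diameter, 8 mm thick, on the apron near x = 115, y = -75 mm of the shelf's frame; origin at its underside.
Not all that is in view belongs to the job. What is meant by the part that bears ring_center is not red, and is the smaller of those in its own colour.

How it is judged:
On the way, in this order (a step that is already met when the one before it is completed fails the run):
1. the hook's toe is down inside the ring's hole behind the guard (horizontal distance between rod_toe and ring_center below 0.014 m and z of rod_toe in the frame of ring_center below 0.003 m and y of ring_center in the frame of display_shelf above 0.03 m), for 0.1 s.
2. with the toe in its hole, the ring is held against both stop pegs with a clear force (at least 3 N between ring and shelf) (y of ring_center in the frame of display_shelf between -0.118 and -0.077 m and x of ring_center in the frame of display_shelf between -0.006 and 0.006 m and horizontal distance between rod_toe and ring_center below 0.014 m and z of rod_toe in the frame of ring_center below 0.005 m and contact force between lens_ring and display_shelf above 3 N), for 0.4 s.
At the end, for the whole second after the job is handed in: The ring lies flat and still by the pegs, centred between them within 6 mm, in the band where the stop can be set; the rod lies released and at rest on its rest block, handle centre within 30 mm along and 15 mm across the block and within 0.2 rad of its direction (y of ring_center in the frame of display_shelf between -0.118 and -0.077 m and x of ring_center in the frame of display_shelf between -0.006 and 0.006 m and angle between ring_center's own z axis and vertical below 0.1 rad and linear speed of each of lens_ring, hook_rod below 0.01 m/s and x of rod_grip in the frame of rod_rest between -0.03 and 0.03 m and y of rod_grip in the frame of rod_rest between -0.015 and 0.015 m and z of rod_grip in the frame of rod_rest between 0.03 and 0.043 m and angle between the x axis of rod_grip and the x axis of rod_rest, either way round below 0.2 rad and contact force between hook_rod and the fingers below 0.1 N); the robot touches nothing.
It fails at once if the gripper touches the ring (contact force between lens_ring and the fingers above 0.3 N).
It fails at once if the rod presses on the shelf or its guard with more than 15 N (contact force between hook_rod and display_shelf above 15 N).
It fails at once if the rod pulls or presses on the ring, or the ring is pulled against the stop, with more than 15 N (contact force between hook_rod and lens_ring above 15 N or contact force between lens_ring and display_shelf above 15 N).
It fails at once if the arm or gripper presses on the shelf or its guard with more than 15 N (contact force between any of the arm, the fingers and display_shelf above 15 N).
It fails at once if the lens barrel, the tin figure or the lens cap on the shelf is shifted by more than 30 mm (distance of any of lens_barrel, tin_figure, lens_cap from where it was at the start of the episode above 0.03 m).
It also fails if it takes over 72 s, if anything falls off the work surface, if the arm or the gripper's body presses on something with over 40 N, if the wrist force passes 120 N, or if a joint passes its speed limit or range.

## Working session

There is one attempt and no reset: what is moved stays moved. The work goes in short steps, Python scripts to look and compute and a tool call to move; the robot and the scene stay as the last step left them, time stands still between calls to the robot, and variables do not carry over. Pictures are saved under pics/ and viewed, about 8 in all and at most 12, crops included, and the job is handed in when it is done.

Besides the shell and the picture viewer there is one more tool, called after "Request:" as a command line: name --argument value ..., lists and objects as JSON in quotes. servo_tool: Moves the arm, as the interface text tells. Its arguments: {"type":"object","properties":{"linear":{"type":"array","items":{"type":"array","items":{"type":"number"}}},"delta_rot":{"type":"array","items":{"type":"array","items":{"type":"number"}}},"hand":{"type":"array","items":{"type":"number"}},"squeeze":{"type":"number"}},"required":["linear","delta_rot","hand"]}

```bash
mkdir -p pics; cat > h.py <<'E'
import numpy as np, cv2, pickle
from workcell import env
def grab(n,tag):
    c=env.read_camera(n); pickle.dump(c,open(f'pics/{tag}.pkl','wb')); cv2.imwrite(f'pics/{tag}_raw.png',c['img'][:,:,::-1]); return c
def load(tag): return pickle.load(open(f'pics/{tag}.pkl','rb'))
def ray(c,uv):
    p=cv2.undistortPoints(np.array([[uv]],float),c['mtx'],c['dist'])[0,0]
    d=c['R'].T@np.array([p[0],p[1],1]); o=-c['R'].T@c['t']; return o,d
def atz(c,uv,z):
    o,d=ray(c,uv); return o+d*(z-o[2])/d[2]
def proj(c,X):
    return cv2.projectPoints(np.array(X,float).reshape(-1,3),cv2.Rodrigues(c['R'])[0],np.array(c['t'],float),c['mtx'],np.array(c['dist'],float))[0].reshape(-1,2)
def crop(tag,out,x0,y0,x1,y1,s):
    im=load(tag)['img'][y0:y1,x0:x1,::-1]; cv2.imwrite(f'pics/{out}.png',cv2.resize(im,None,fx=s,fy=s,interpolation=cv2.INTER_CUBIC))
E
python3 - <<'E'
from h import *
for n in ['scene','side','wrist']:
    c=grab(n,n+'0'); print(n,-c['R'].T@c['t'],c['R'][2])
a=[cv2.imread(f'pics/{n}0_raw.png') for n in ['scene','side']]
cv2.imwrite('pics/two.png',cv2.resize(np.vstack(a),(400*1,600)))
crop('scene0','s0',0,0,512,384,1.5625)
crop('side0','d0',0,0,512,384,1.5625)
print(env.read_state(),env.tip_extent)
E
```

```text
scene [ 1.21358584 -0.05111908  0.82997934] [-0.68528675  0.04326211 -0.72698725]
side [ 0.1266367  -0.9240275   0.72843307] [ 0.28539063  0.76800711 -0.5733387 ]
wrist [0.06541756 0.60069829 0.3734948 ] [ 0.28063193 -0.06742609 -0.95744422]
{'t': 0.15, 'joints': array([ 1.28330617e+00,  9.17070570e-02,  1.23164875e+00,  1.12291272e-05,
        1.81980736e+00, -5.66939738e-02]), 'dq': array([ 4.83338319e-05, -2.82084881e-03, -2.04478316e-03,  1.49852945e-04,
        2.38898621e-03,  1.25980390e-03]), 'tau': array([ 1.78276390e-03, -4.59374464e+01, -4.18528783e+01, -1.10775800e-04,
        9.51982336e-03, -9.58131238e-06]), 'ee_pos': array([0.1371935 , 0.58391282, 0.25537563]), 'eef_rot': array([-1.39832950e-04,  1.15140738e-01,  9.93348878e-01, -7.72728047e-04]), 'contact_force': array([-0.32433026, -0.28211361,  0.23750162]), 'torque': array([-0.00011148, -0.04475893,  0.00402625]), 'finger_gap': 1.0021937889880315} 0.025
```

View pics/s0.png

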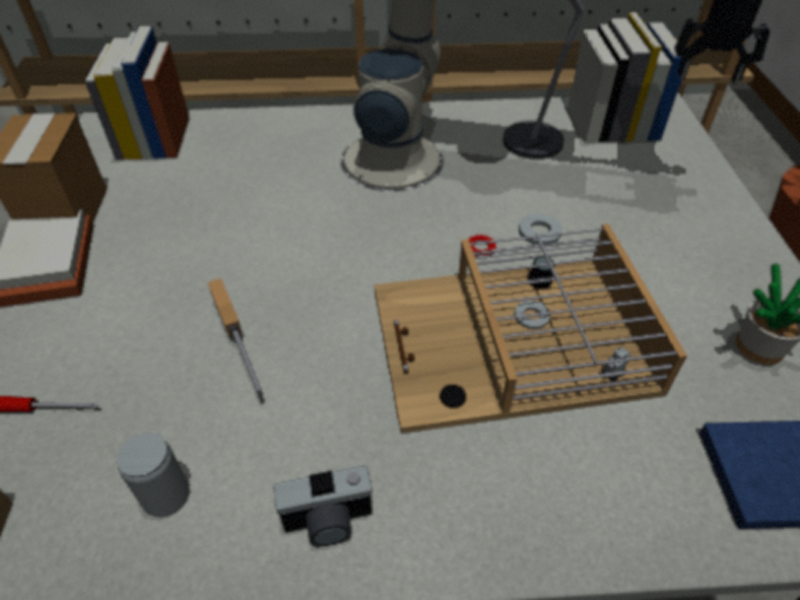

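View pics/d0.png

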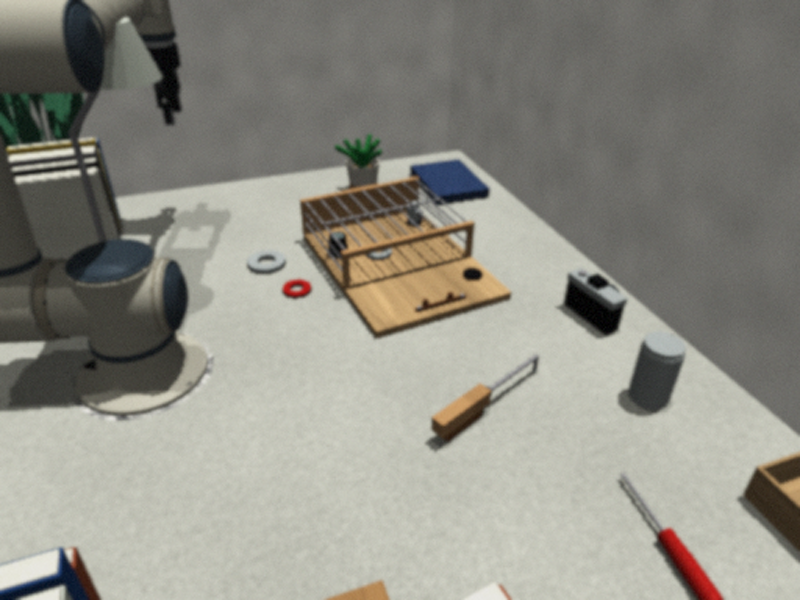

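```bash
python3 - <<'E'
from h import *
crop('scene0','cs',235,140,445,280,3.8)
a=cv2.resize(load('scene0')['img'][170:265,120:185,::-1],None,fx=6,fy=6,interpolation=2)
b=cv2.resize(load('side0')['img'][220:290,270:350,::-1],None,fx=5,fy=5,interpolation=2)
m=np.zeros((600,800,3),np.uint8); m[:570,:390]=a; m[:350,400:800]=b
cv2.imwrite('pics/cr.png',m)
E
```

```text
(no output)
```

View pics/cs.png

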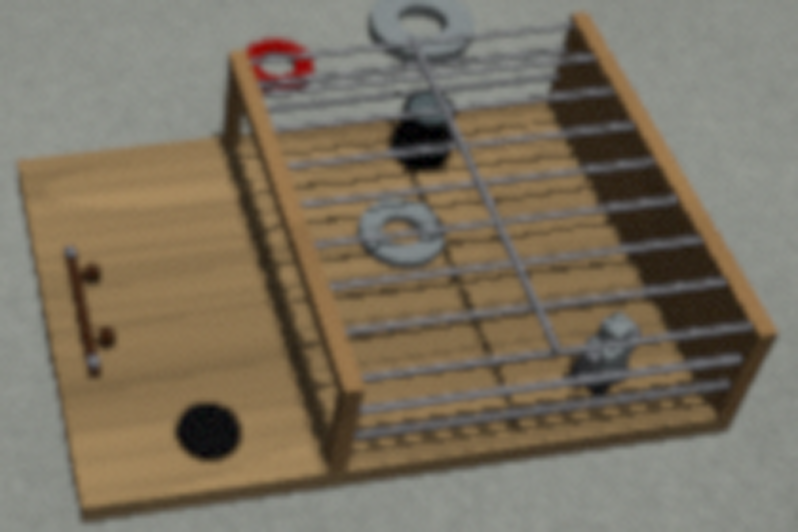

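View pics/cr.png

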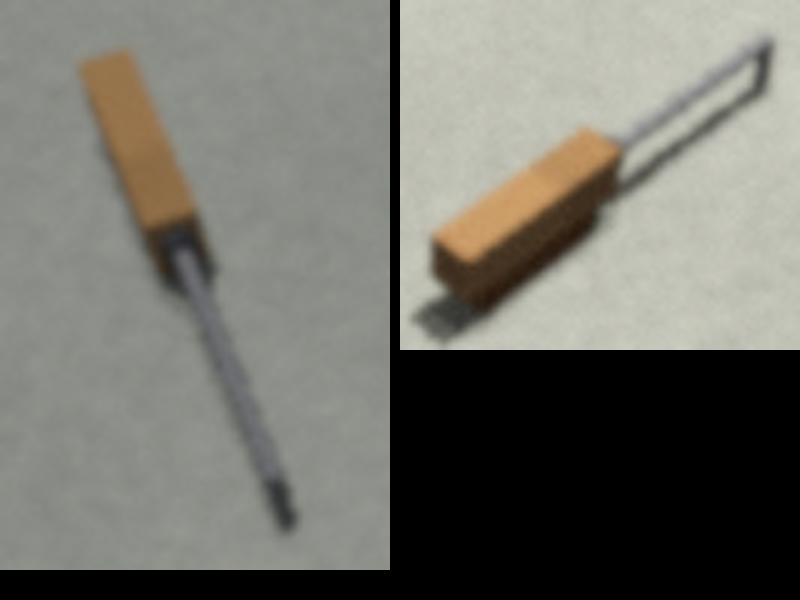

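```bash
cat > fit.py <<'E'
from h import *
from scipy.optimize import least_squares
S=load('scene0');D=load('side0')
def T(p,L):
    c,s=np.cos(p[2]),np.sin(p[2]); L=np.array(L,float)
    return np.c_[p[0]+c*L[:,0]-s*L[:,1],p[1]+s*L[:,0]+c*L[:,1],L[:,2]]
def fit(obs,p0):
    f=lambda p:np.concatenate([(proj(c,T(p,L))-np.array(uv)).ravel() for c,L,uv in obs])
    r=least_squares(f,p0,loss='soft_l1'); return r.x,r.fun.reshape(-1,2)
A=lambda pts,s,o:np.array(pts,float)/s+o
if __name__=='__main__':
    L=[(-.15,-.16,.018),(.15,-.16,.018),(.15,.26,.018),(-.15,0,.106),(.15,0,.106)]
    uv=A([(20,163),(82,511),(725,428),(240,53),(351,390)],3.8,(235,140))
    L2=[(-.15,-.16,.018),(.15,-.16,.018)]
    uv2=np.array([(377,331),(510,294)])/1.5625
    ps,r=fit([(S,L,uv),(D,L2,uv2)],[.5,.2,0]); print('shelf',ps,'\n',r)
    Lh=[(-.055,-.012,.05),(-.055,.012,.05),(.055,-.012,.05),(.055,.012,.05),(.19,0,0)]
    uh=A([(80,65),(130,52),(148,228),(195,210),(288,530)],6,(120,170))
    Lh2=[(-.055,.012,.05),(.055,.012,.05),(.055,-.012,.05),(-.055,-.012,.05),(.19,0,0)]
    uh2=A([(35,238),(190,130),(220,152),(75,264),(361,94)],5,(270,220))
    pr,r=fit([(S,Lh,uh),(D,Lh2,uh2)],[.6,-.2,.3]); print('rod',pr,'\n',r)
    inv=lambda X:np.array([[np.cos(ps[2]),np.sin(ps[2])],[-np.sin(ps[2]),np.cos(ps[2])]])@(X[:2]-ps[:2])
    X=atz(S,A((402,228),3.8,(235,140)),.028);print('ring',X,inv(X))
    for q in [(92,270),(105,335)]: X=atz(S,A(q,3.8,(235,140)),.028);print('peg',X,inv(X))
    # overlay
    ring=X0=None
    Xr=atz(S,A((402,228),3.8,(235,140)),.028); t=np.linspace(0,2*np.pi,60)
    im=cv2.resize(S['img'][140:280,235:445,::-1],None,fx=3.8,fy=3.8,interpolation=2)
    def dr(P,col,c=S): 
        q=((proj(S,P)-(235,140))*3.8).astype(int); cv2.polylines(im,[q.reshape(-1,1,2)],False,col,1)
    for R,z in((.03,.028),(.014,.028),(.03,.018)): dr(np.c_[Xr[0]+R*np.cos(t),Xr[1]+R*np.sin(t),0*t+z],(0,0,255))
    dr(T(ps,[(-.15,-.16,.018),(.15,-.16,.018),(.15,.26,.018),(-.15,.26,.018),(-.15,-.16,.018)]),(255,0,0))
    for dy in(-.006,.006):dr(T(ps,[(-.15,dy,.106),(.15,dy,.106)]),(0,255,0))
    a=cv2.resize(S['img'][170:265,120:185,::-1],None,fx=6,fy=6,interpolation=2)
    def dr2(P): cv2.polylines(a,[((proj(S,P)-(120,170))*6).astype(int).reshape(-1,1,2)],False,(255,0,0),1)
    dr2(T(pr,[Lh[0],Lh[1],Lh[3],Lh[2],Lh[0]])); dr2(T(pr,[(.055,0,.036),(.19,0,.036),(.19,0,0)]))
    m=np.zeros((600,800,3),np.uint8); m[:,:520]=im[:532,:520] if 0 else 0
    m[:532,:500]=im[:532,0:500]; m[:570//1*1,500:800]=a[:570,60:360]
    cv2.imwrite('pics/ov.png',m)
    # grip tool target
    print('tool yaw etc')
E
python3 fit.py
```

```text
shelf [0.54628041 0.12219186 0.08332722] 
 [[-0.67626292 -0.78295544]
 [-1.76454438 -0.25321713]
 [ 2.80614409 -0.44888349]
 [-0.16939354 -1.16111672]
 [ 0.07552453  0.50580617]
 [-0.18226839 -1.39538972]
 [ 1.8989016  -1.97442175]]
rod [ 0.46379611 -0.30684893  0.40041752] 
 [[-1.69220768 -0.24298227]
 [-1.24764435 -0.88341935]
 [-1.75277094  0.22816731]
 [-0.32074042  0.03986709]
 [-0.66887555 -0.51695786]
 [-0.20868149 -1.91409517]
 [-0.37854197 -2.12282166]
 [ 1.08577683 -1.63798212]
 [-0.72732543 -1.56084384]
 [-0.32809243 -1.97863574]]
ring [0.50334108 0.21526059 0.028     ] [-0.03504416  0.09631968]
peg [ 0.52818154 -0.00268897  0.028     ] [-0.02843001 -0.12294115]
peg [0.58455848 0.00209661 0.028     ] [ 0.02814963 -0.12286447]
tool yaw etc
```

View pics/ov.png

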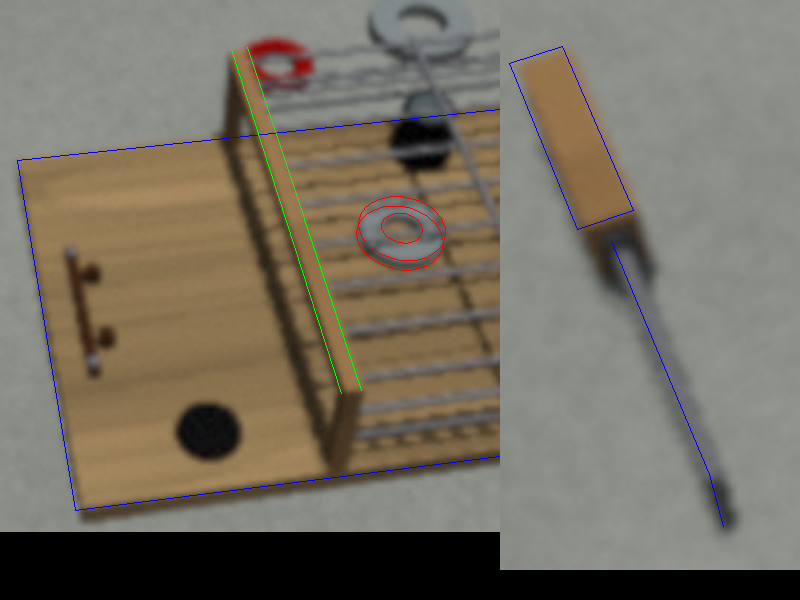

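Scene picture: shelf with guard right of centre, the small grey ring under it at raw px (340,201), pegs at (259,211)/(263,229). The rod handle is at (144,195) with its toe at (168,258). The larger grey ring and the red one lie outside the guard. Now I move over the rod.

Request:
servo_tool --linear '[[0.04, -0.05, 0], [0.04, -0.05, 0], [0.04, -0.05, 0], [0.04, -0.05, 0], [0.04, -0.05, 0], [0.04, -0.05, 0], [0.04, -0.05, 0], [0.04, -0.05, 0], [0, -0.061, 0], [0, -0.061, 0], [0, -0.061, 0], [0, -0.061, 0], [0, -0.061, 0], [0, -0.061, 0], [0, -0.061, 0], [0.006, -0.061, 0], [0, 0, -0.02], [0, 0, 0], [0, 0, 0]]' --delta_rot '[[0, 0, -9], [0, 0, -9], [0, 0, -9], [0, 0, -9], [0, 0, -9], [0, 0, -9], [0, 0, -9], [0, 0, -9], [0, 0, -9], [0, 0, -9], [0, 0, -9], [0, 0, -9], [0, 0, -9], [0, 0, -9], [0, 0, -9], [0, 0, -9], [0, 0, 0], [0, 0, 0], [0, 0, 0]]' --hand '[0.0854, 0.0854, 0.0854, 0.0854, 0.0854, 0.0854, 0.0854, 0.0854, 0.0854, 0.0854, 0.0854, 0.0854, 0.0854, 0.0854, 0.0854, 0.0854, 0.0854, 0.0854, 0.0854]'

```text
t: 2.52
ee_pos: [0.4557, -0.2938, 0.2369]
eef_rot: [0.0, 0.98, 0.198, 0.0]
contact_force: [-0.2, 0.2, 0.6]
finger_gap: 1.0
```

```bash
python3 - <<'E'
from h import *
c=grab('wrist','w1'); crop('w1','w1v',0,0,512,384,1.5)
s=env.read_state(); print(s['t'],s['ee_pos'],s['eef_rot'],s['joints'],s['contact_force'])
for x in [(-.055,-.012),(-.055,.012),(.055,-.012),(.055,.012)]:
    a=.4004; X=[.4638+x[0]*np.cos(a)-x[1]*np.sin(a),-.3068+x[0]*np.sin(a)+x[1]*np.cos(a),.05]; print(proj(c,X)*1.5)
E
```

```text
2.575 [ 0.45590952 -0.29374324  0.23741299] [5.41836668e-04 9.80190815e-01 1.98053988e-01 5.38715790e-04] [-6.35131881e-01 -6.85779363e-02  1.42489886e+00  7.22335563e-05
  1.78374523e+00  5.36935284e-01] [0.02447345 0.84734269 0.59860801]
[[418.89989198 334.33415309]]
[[385.43376292 334.37064089]]
[[422.70745106 176.90291674]]
[[385.77150415 176.87128625]]
```

View pics/w1v.png

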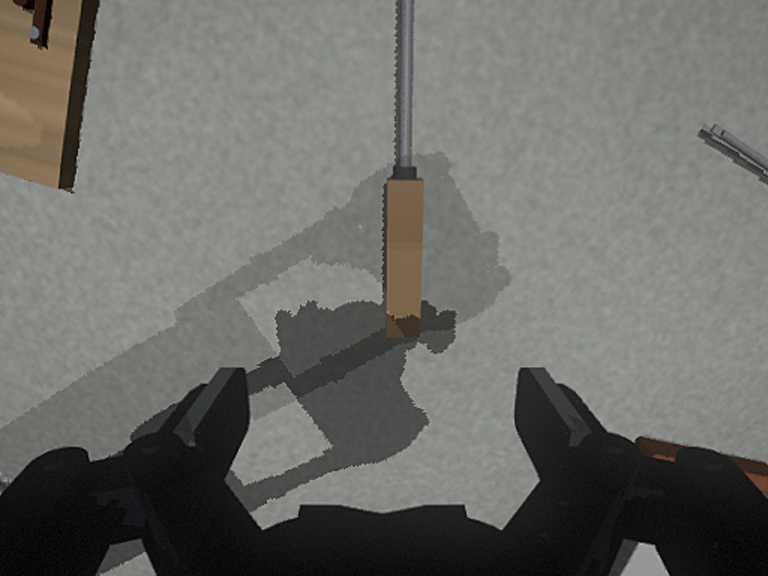

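Wrist view: handle corners at (386,336), (419,336), (386,179), (423,179), within 2 px of my fit. The grasp is confirmed, so I descend.

Request:
servo_tool --linear '[[0.0035, -0.0068, -0.03], [0.0036, -0.0067, -0.04], [0, 0, -0.04], [0, 0, -0.03], [0, 0, -0.02], [0, 0, 0], [0, 0, 0]]' --delta_rot '[[0, 0, 0], [0, 0, 0], [0, 0, 0], [0, 0, 0], [0, 0, 0], [0, 0, 0], [0, 0, 0]]' --hand '[0.0854, 0.0854, 0.0854, 0.0854, 0.0854, 0.0854, 0.0854]'

```text
t: 3.45
ee_pos: [0.4635, -0.3082, 0.0782]
eef_rot: [0.001, 0.98, 0.198, 0.001]
contact_force: [-0.4, -0.4, 0.5]
finger_gap: 1.001
```

Request:
servo_tool --linear '[[-0.0005, 0.001, -0.015], [0, 0, -0.015], [0, 0, 0], [0, 0, 0], [0, 0, 0], [0, 0, 0], [0, 0, 0], [0, 0, 0], [0, 0, 0], [0, 0, 0], [0, 0, 0]]' --delta_rot '[[0, 0, 0], [0, 0, 0], [0, 0, 0], [0, 0, 0], [0, 0, 0], [0, 0, 0], [0, 0, 0], [0, 0, 0], [0, 0, 0], [0, 0, 0], [0, 0, 0]]' --hand '[0.0854, 0.0854, 0.0854, 0.0854, 0.015, 0.015, 0.015, 0.015, 0.015, 0.015, 0.015]' --squeeze 90

```text
t: 4.82
ee_pos: [0.4624, -0.307, 0.0468]
eef_rot: [0.0, 0.98, 0.197, 0.0]
contact_force: [0.1, -0.3, 4.3]
finger_gap: 0.266
```

```bash
python3 - <<'E'
from h import *
s=env.read_state(); print(s['t'],s['ee_pos'],s['eef_rot'],s['contact_force'],s['torque'],s['finger_gap']*85.4)
E
```

```text
4.825 [ 0.46244835 -0.30704058  0.04679122] [3.66027586e-04 9.80316029e-01 1.97434178e-01 3.07071418e-04] [ 0.13622742 -0.28790618  4.31023069] [ 0.01190535  0.05429472 -0.04579837] 22.694720429441453
```

Request:
servo_tool --linear '[[0, 0, 0.02], [0, 0, 0.04], [0, 0, 0.04], [0.01, 0.025, 0], [0.01, 0.025, 0], [0.01, 0.025, 0], [0.01, 0.025, 0], [0.01, 0.025, 0], [0.01, 0.025, 0], [0.01, 0.025, 0], [0, 0, 0], [0, 0, 0], [0, 0, 0]]' --delta_rot '[[0, 0, 0], [0, 0, 0], [0, 0, 0], [0, 0, 9], [0, 0, 9], [0, 0, 9], [0, 0, 9], [0, 0, 9], [0, 0, 9], [0, 0, 9], [0, 0, 9], [0, 0, 0], [0, 0, 0]]' --hand '[0.015, 0.015, 0.015, 0.015, 0.015, 0.015, 0.015, 0.015, 0.015, 0.015, 0.015, 0.015, 0.015]'

```text
t: 6.45
ee_pos: [0.5321, -0.132, 0.1466]
eef_rot: [-0.0, 0.678, 0.735, -0.0]
contact_force: [0.4, -0.2, -1.7]
finger_gap: 0.263
```

```bash
python3 - <<'E'
from h import *
S=grab('scene','s2');D=grab('side','d2')
s=env.read_state(); p=s['ee_pos']; q=s['eef_rot'];print(s['t'],p,q,s['contact_force'],s['torque'],s['finger_gap']*85.4)
from scipy.spatial.transform import Rotation as Ro
y=Ro.from_quat(q,scalar_first=True).as_matrix(); yaw=np.arctan2(y[1,1],y[0,1])+np.pi/2; print(np.degrees(yaw))
toe=np.r_[p[:2]+.1905*np.array([np.cos(yaw),np.sin(yaw)]),p[2]-.0468]; el=toe+[0,0,.036]
print('toe pred',toe)
out=np.zeros((600,800,3),np.uint8)
for k,(c) in enumerate((S,D)):
    uv=proj(c,[toe,el]); print(uv)
    o=np.clip((uv[0]-[40,45]).astype(int),0,[432,294]); im=cv2.resize(c['img'][o[1]:o[1]+90,o[0]:o[0]+80,::-1],None,fx=5,fy=5,interpolation=2)
    for u in uv: cv2.circle(im,tuple(((u-o+.5)*5).astype(int)),3,(0,0,255),1)
    out[:450,k*400:k*400+400]=im; print(o)
cv2.imwrite('pics/toe.png',out)
E
```

```text
6.55 [ 0.5320425  -0.13215089  0.14642476] [-2.69253798e-05  6.77948902e-01  7.35109029e-01 -2.81931024e-05] [ 0.03183495  0.61140404 -2.01371386] [-0.0550695 -0.0257926 -0.0402597] 22.027033063789684
94.63285956399122
toe pred [0.51665571 0.05772669 0.09962476]
[[283.31396958 187.55136513]
 [284.00750872 177.22235423]]
[243 142]
[[262.45532605 161.90794014]
 [262.64324167 151.61025131]]
[222 116]
```

View pics/toe.png

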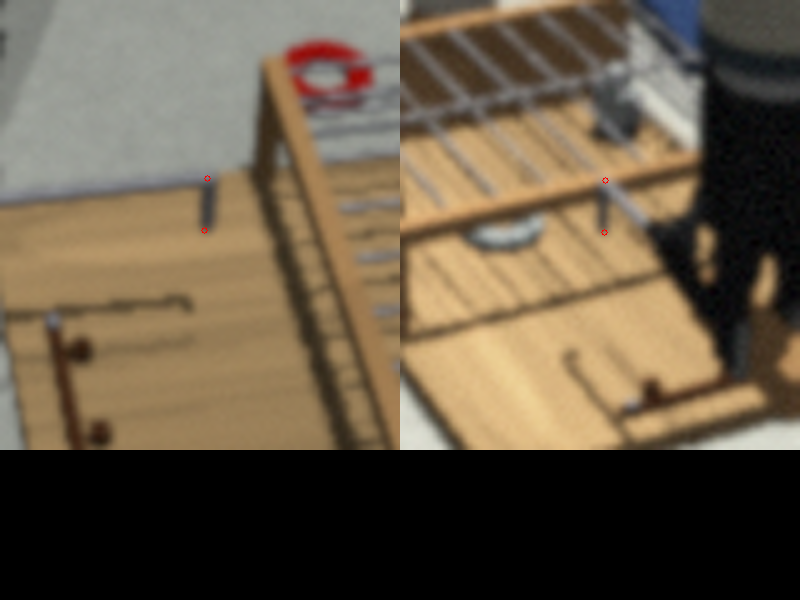

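Scene and side crops: the toe sits at my predicted points within about 1 px ((205,228) and (605,232) in the crops). Now I lower to slot height and enter.

Request:
servo_tool --linear '[[0, 0, -0.03], [0, 0, -0.0334], [0, 0, 0], [-0.0022, 0.026, 0], [-0.0022, 0.026, 0], [-0.0022, 0.026, 0], [-0.0022, 0.026, 0], [-0.0022, 0.026, 0], [-0.0022, 0.026, 0], [0, 0, 0], [0, 0, 0]]' --delta_rot '[[0, 0, 0], [0, 0, 0], [0, 0, 0], [0, 0, 0], [0, 0, 0], [0, 0, 0], [0, 0, 0], [0, 0, 0], [0, 0, 0], [0, 0, 0], [0, 0, 0]]' --hand '[0.015, 0.015, 0.015, 0.015, 0.015, 0.015, 0.015, 0.015, 0.015, 0.015, 0.015]'

```text
t: 7.92
ee_pos: [0.5196, 0.0236, 0.0841]
eef_rot: [0.001, 0.677, 0.736, 0.0]
contact_force: [-0.4, 0.1, -2.9]
finger_gap: 0.265
```

```bash
cat > chk.py <<'E'
from h import *; import sys
from scipy.spatial.transform import Rotation as Ro
def toe():
    s=env.read_state(); p=s['ee_pos']; q=s['eef_rot'];print(s['t'],p,s['contact_force'],s['torque'])
    y=Ro.from_quat(q,scalar_first=True).as_matrix(); yaw=np.arctan2(y[1,1],y[0,1])+np.pi/2
    t=np.r_[p[:2]+.1905*np.array([np.cos(yaw),np.sin(yaw)]),p[2]-.0468]
    a=.08333;d=t[:2]-[.5463,.1222]; print('yaw',np.degrees(yaw),'toe',t,'shelf',d[0]*np.cos(a)+d[1]*np.sin(a),-d[0]*np.sin(a)+d[1]*np.cos(a)); return t
def pic(tag,out):
    t=toe(); m=np.zeros((600,800,3),np.uint8)
    for k,n in enumerate(('scene','side')):
        c=grab(n,tag+n); uv=proj(c,[t,t+[0,0,.036]])
        o=np.clip((uv[0]-[33,43]).astype(int),0,[446,298]); im=cv2.resize(c['img'][o[1]:o[1]+86,o[0]:o[0]+66,::-1],None,fx=6,fy=6,interpolation=2)
        for u in uv: cv2.circle(im,tuple(((u-o+.5)*6).astype(int)),3,(0,0,255),1)
        m[:516,k*400:k*400+396]=im; print(o,uv)
    cv2.imwrite(f'pics/{out}.png',m)
E
python3 -c "
from chk import *
pic('a','av')"
```

```text
7.925 [0.51959243 0.02360905 0.08413381] [-0.38756427  0.11952296 -2.90755327] [-0.04920859 -0.06203077  0.00911273]
yaw 94.75669667018329 toe [0.50379528 0.21345293 0.03733381] shelf -0.03476192142571996 0.094474111652238
[307 154] [[340.67219791 197.77666489]
 [342.75922129 188.29925992]]
[209 113] [[242.38131347 156.30527892]
 [242.2413222  147.07204401]]
```

View pics/av.png

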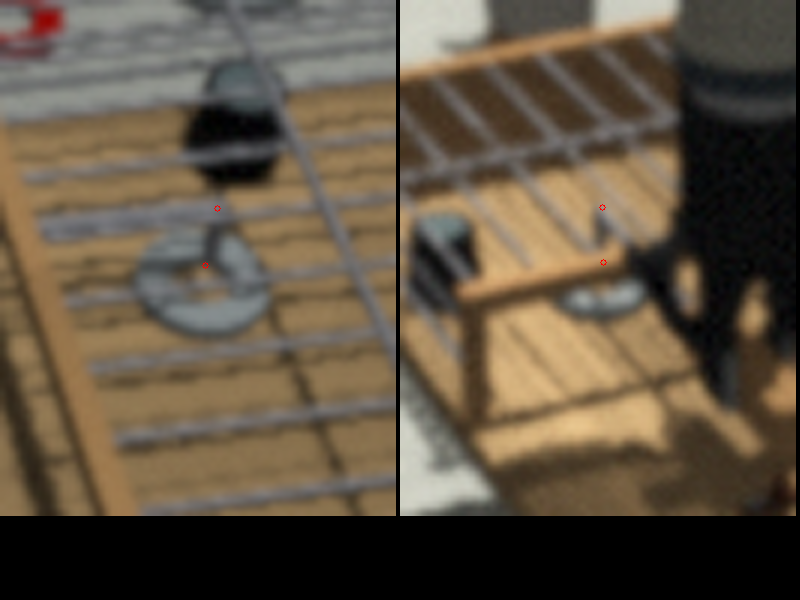

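Scene crop: toe tip at about (210,262), just above the hole (centre about (203,280)). Side crop: it is centred over the ring at column 603. I lower gently.

Request:
servo_tool --linear '[[0.001, 0.001, -0.004], [0, 0, -0.004], [0, 0, -0.003], [0, 0, -0.002], [0, 0, -0.001], [0, 0, 0], [0, 0, 0]]' --delta_rot '[[0, 0, 0], [0, 0, 0], [0, 0, 0], [0, 0, 0], [0, 0, 0], [0, 0, 0], [0, 0, 0]]' --hand '[0.015, 0.015, 0.015, 0.015, 0.015, 0.015, 0.015]'

```text
t: 8.9
ee_pos: [0.5201, 0.0252, 0.069]
eef_rot: [0.0, 0.677, 0.736, 0.0]
contact_force: [0.2, 0.1, -2.4]
finger_gap: 0.27
```

Request:
servo_tool --linear '[[0, 0, -0.001], [0, 0, -0.001], [0, 0, 0], [0, 0, 0]]' --delta_rot '[[0, 0, 0], [0, 0, 0], [0, 0, 0], [0, 0, 0]]' --hand '[0.015, 0.015, 0.015, 0.015]'

```text
t: 9.4
ee_pos: [0.52, 0.0252, 0.0669]
eef_rot: [-0.0, 0.677, 0.736, -0.0]
contact_force: [-0.0, 0.1, -1.2]
finger_gap: 0.263
```

Request:
servo_tool --linear '[[0, 0, 0.001], [0.0017, -0.004, 0], [0.0035, -0.0081, 0], [0.0035, -0.0081, 0], [0.0035, -0.0081, 0], [0.0035, -0.0081, 0], [0.0035, -0.0081, 0], [0.0035, -0.0081, 0], [0.0035, -0.0081, 0], [0.0035, -0.0081, 0], [0.0035, -0.0081, 0], [0.0035, -0.0081, 0], [0.0035, -0.0081, 0], [0.0017, -0.004, 0], [0, 0, 0]]' --delta_rot '[[0, 0, 0], [0, 0, 0], [0, 0, 0], [0, 0, 0], [0, 0, 0], [0, 0, 0], [0, 0, 0], [0, 0, 0], [0, 0, 0], [0, 0, 0], [0, 0, 0], [0, 0, 0], [0, 0, 0], [0, 0, 0], [0, 0, 0]]' --hand '[0.015, 0.015, 0.015, 0.015, 0.015, 0.015, 0.015, 0.015, 0.015, 0.015, 0.015, 0.015, 0.015, 0.015, 0.015]'

```text
t: 11.28
ee_pos: [0.5621, -0.0723, 0.0679]
eef_rot: [0.0, 0.677, 0.736, -0.0]
contact_force: [0.1, 0.7, -1.4]
finger_gap: 0.27
```

```bash
python3 -c "
from chk import *
pic('b','bv')"
```

```text
11.275 [ 0.56205564 -0.07232507  0.067859  ] [ 0.117995    0.68200914 -1.36054655] [ 0.02348093 -0.00958041 -0.00301753]
yaw 94.74667422070178 toe [0.54629169 0.11752157 0.021059  ] shelf -0.00039768018780365774 -0.004661502807602832
[273 172] [[306.22612983 215.91549828]
 [307.47618896 206.70470528]]
[230 129] [[263.92045705 172.07227871]
 [264.11711841 162.72210237]]
```

View pics/bv.png

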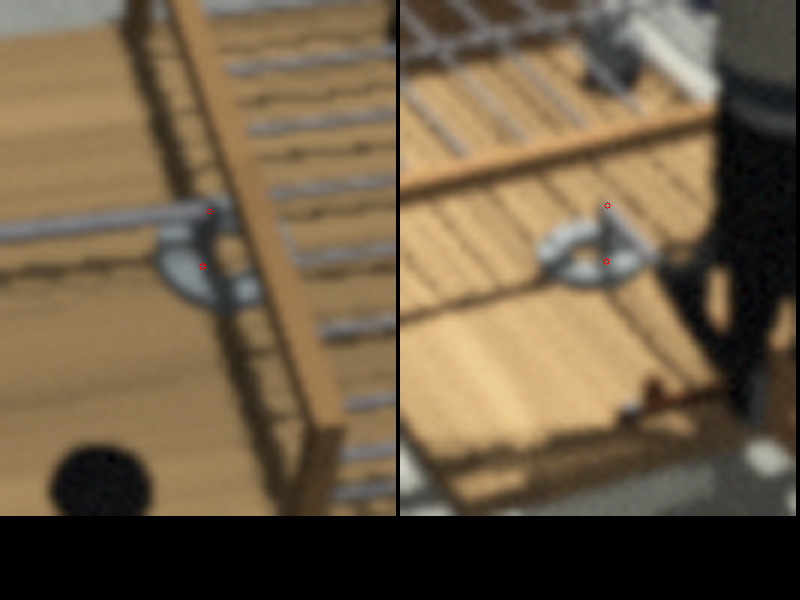

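The toe is in the hole in both crops (scene (203,265), side (606,260)), and the ring is trailing out under the rail. I keep drawing it straight out.

Request:
servo_tool --linear '[[0.0004, -0.004, 0], [0.0007, -0.008, 0], [0.0007, -0.008, 0], [0.0007, -0.008, 0], [0.0007, -0.008, 0], [0.0007, -0.008, 0], [0.0007, -0.008, 0], [0.0007, -0.008, 0], [0.0007, -0.008, 0], [0.0007, -0.008, 0], [0.0007, -0.008, 0], [0.0004, -0.004, 0], [0, 0, 0], [0, 0, 0]]' --delta_rot '[[0, 0, 0], [0, 0, 0], [0, 0, 0], [0, 0, 0], [0, 0, 0], [0, 0, 0], [0, 0, 0], [0, 0, 0], [0, 0, 0], [0, 0, 0], [0, 0, 0], [0, 0, 0], [0, 0, 0], [0, 0, 0]]' --hand '[0.015, 0.015, 0.015, 0.015, 0.015, 0.015, 0.015, 0.015, 0.015, 0.015, 0.015, 0.015, 0.015, 0.015]'

```text
t: 13.12
ee_pos: [0.5697, -0.1599, 0.0679]
eef_rot: [0.0, 0.677, 0.736, -0.0]
contact_force: [-0.7, -0.6, -1.5]
finger_gap: 0.263
```

```bash
python3 -c "
from chk import *
toe()"
```

```text
13.125 [ 0.56970533 -0.15985398  0.06787389] [-0.71408838 -0.61958655 -1.48289499] [-0.00502231  0.01158182  0.00039212]
yaw 94.78335996564532 toe [0.55381983 0.02998254 0.02107389] shelf -0.00018185508029291367 -0.09252337846504267
```

Request:
servo_tool --linear '[[0.0001, -0.001, 0], [0.0001, -0.001, 0], [0.0001, -0.001, 0], [0.0001, -0.001, 0], [0.0001, -0.001, 0], [0.0001, -0.001, 0], [0.0001, -0.001, 0], [0.0001, -0.001, 0], [0.0001, -0.001, 0], [0, 0, 0]]' --delta_rot '[[0, 0, 0], [0, 0, 0], [0, 0, 0], [0, 0, 0], [0, 0, 0], [0, 0, 0], [0, 0, 0], [0, 0, 0], [0, 0, 0], [0, 0, 0]]' --hand '[0.015, 0.015, 0.015, 0.015, 0.015, 0.015, 0.015, 0.015, 0.015, 0.015]'

```text
t: 14.38
ee_pos: [0.5706, -0.1691, 0.0679]
eef_rot: [0.0, 0.677, 0.736, -0.0]
contact_force: [0.1, 0.0, -0.5]
finger_gap: 0.265
```

Request:
servo_tool --linear '[[0, -0.0007, 0], [0.0001, -0.0007, 0], [0, -0.0006, 0], [0, 0, 0]]' --delta_rot '[[0, 0, 0], [0, 0, 0], [0, 0, 0], [0, 0, 0]]' --hand '[0.015, 0.015, 0.015, 0.015]'

```text
t: 14.88
ee_pos: [0.5707, -0.171, 0.0679]
eef_rot: [-0.0, 0.677, 0.736, -0.0]
contact_force: [0.9, 0.2, -1.7]
finger_gap: 0.267
```

Request:
servo_tool --linear '[[0, -0.0005, 0], [0, -0.0005, 0], [0, 0, 0]]' --delta_rot '[[0, 0, 0], [0, 0, 0], [0, 0, 0]]' --hand '[0.015, 0.015, 0.015]'

```text
t: 15.25
ee_pos: [0.5707, -0.172, 0.0679]
eef_rot: [0.0, 0.677, 0.736, -0.0]
contact_force: [-0.3, 0.4, -2.2]
finger_gap: 0.266
```

Request:
servo_tool --linear '[[0.0001, -0.0005, 0], [0, -0.0005, 0], [0, 0, 0]]' --delta_rot '[[0, 0, 0], [0, 0, 0], [0, 0, 0]]' --hand '[0.015, 0.015, 0.015]'

```text
t: 15.62
ee_pos: [0.5708, -0.173, 0.0679]
eef_rot: [0.0, 0.677, 0.736, -0.0]
contact_force: [-0.3, -0.5, -1.7]
finger_gap: 0.261
```

Request:
servo_tool --linear '[[0.0001, -0.0005, 0], [0, -0.0005, 0], [0, 0, 0]]' --delta_rot '[[0, 0, 0], [0, 0, 0], [0, 0, 0]]' --hand '[0.015, 0.015, 0.015]'

```text
t: 16.0
ee_pos: [0.5709, -0.174, 0.0679]
eef_rot: [0.0, 0.677, 0.736, -0.0]
contact_force: [-0.1, 0.0, -0.5]
finger_gap: 0.261
```

```bash
python3 -c "
from chk import *
pic('e','ev')"
```

```text
16.0 [ 0.57092255 -0.17398051  0.06787184] [-0.12467824  0.00628266 -0.46779614] [ 0.02144504  0.01603495 -0.01152995]
yaw 94.7741139448499 toe [0.55506769 0.01585856 0.02107184] shelf -0.00011391492056191457 -0.10670220432905667
[234 177] [[267.15370841 220.47221261]
 [267.41062774 211.2851995 ]]
[245 144] [[278.36296816 187.90665089]
 [278.81425183 178.24850009]]
```

View pics/ev.png

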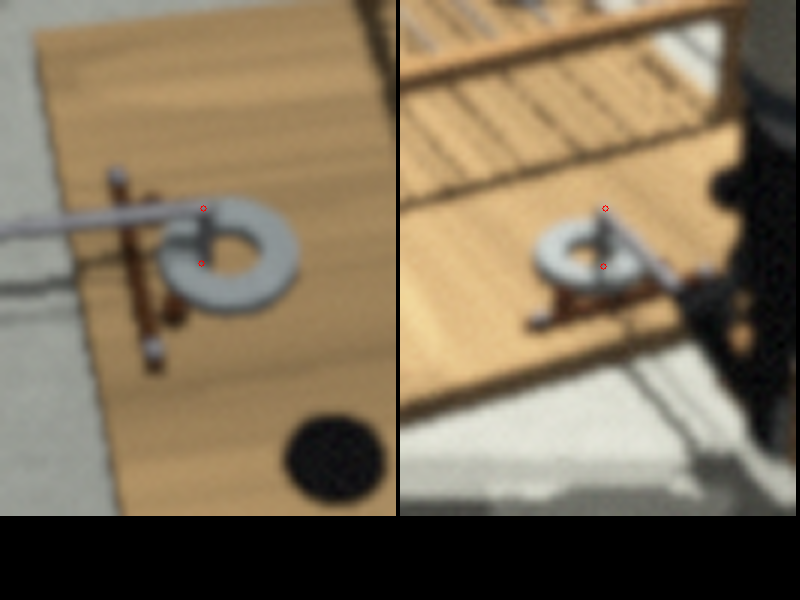

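The ring is a few mm short of the pegs (scene crop: pegs at (150,200) and (175,315), ring at (230,253)). I feel on in 0.5 mm steps.

Request:
servo_tool --linear '[[0.0001, -0.0005, 0], [0, -0.0005, 0], [0, 0, 0]]' --delta_rot '[[0, 0, 0], [0, 0, 0], [0, 0, 0]]' --hand '[0.015, 0.015, 0.015]'

```text
t: 16.48
ee_pos: [0.571, -0.175, 0.0679]
eef_rot: [0.0, 0.677, 0.736, -0.0]
contact_force: [-0.1, 0.6, -0.8]
finger_gap: 0.266
```

Request:
servo_tool --linear '[[0, -0.0005, 0], [0, 0, 0]]' --delta_rot '[[0, 0, 0], [0, 0, 0]]' --hand '[0.015, 0.015]'

```text
t: 16.73
ee_pos: [0.571, -0.1755, 0.0679]
eef_rot: [0.0, 0.677, 0.736, -0.0]
contact_force: [-0.3, 0.6, -0.6]
finger_gap: 0.264
```

Request:
servo_tool --linear '[[0, -0.0005, 0], [0, 0, 0]]' --delta_rot '[[0, 0, 0], [0, 0, 0]]' --hand '[0.015, 0.015]'

```text
t: 16.98
ee_pos: [0.571, -0.176, 0.0679]
eef_rot: [0.0, 0.677, 0.736, -0.0]
contact_force: [0.3, -0.5, -1.3]
finger_gap: 0.267
```

Request:
servo_tool --linear '[[0.0001, -0.0005, 0], [0, 0, 0]]' --delta_rot '[[0, 0, 0], [0, 0, 0]]' --hand '[0.015, 0.015]'

```text
t: 17.23
ee_pos: [0.5711, -0.1765, 0.0679]
eef_rot: [0.0, 0.677, 0.736, 0.0]
contact_force: [-0.7, 0.2, -1.4]
finger_gap: 0.265
```

Request:
servo_tool --linear '[[0, -0.0005, 0], [0, 0, 0]]' --delta_rot '[[0, 0, 0], [0, 0, 0]]' --hand '[0.015, 0.015]'

```text
t: 17.48
ee_pos: [0.5711, -0.177, 0.0679]
eef_rot: [0.0, 0.677, 0.736, -0.0]
contact_force: [0.3, 0.9, -1.4]
finger_gap: 0.262
```

Request:
servo_tool --linear '[[0, -0.0005, 0], [0, 0, 0]]' --delta_rot '[[0, 0, 0], [0, 0, 0]]' --hand '[0.015, 0.015]'

```text
t: 17.73
ee_pos: [0.5711, -0.1774, 0.0679]
eef_rot: [-0.0, 0.677, 0.736, -0.0]
contact_force: [0.3, 1.2, -1.3]
finger_gap: 0.266
```

Request:
servo_tool --linear '[[0, -0.0004, 0], [0, 0, 0]]' --delta_rot '[[0, 0, 0], [0, 0, 0]]' --hand '[0.015, 0.015]'

```text
t: 17.98
ee_pos: [0.5711, -0.1778, 0.0679]
eef_rot: [-0.0, 0.677, 0.736, 0.0]
contact_force: [0.9, 0.5, -0.9]
finger_gap: 0.268
```

Request:
servo_tool --linear '[[0, -0.0004, 0], [0, 0, 0]]' --delta_rot '[[0, 0, 0], [0, 0, 0]]' --hand '[0.015, 0.015]'

```text
t: 18.23
ee_pos: [0.5711, -0.1783, 0.0679]
eef_rot: [-0.0, 0.677, 0.736, -0.0]
contact_force: [-0.9, 0.6, -1.2]
finger_gap: 0.263
```

Request:
servo_tool --linear '[[0.0001, -0.0005, 0], [0, 0, 0]]' --delta_rot '[[0, 0, 0], [0, 0, 0]]' --hand '[0.015, 0.015]'

```text
t: 18.48
ee_pos: [0.5711, -0.1788, 0.0678]
eef_rot: [-0.0, 0.677, 0.736, -0.0]
contact_force: [-0.6, 0.6, -1.7]
finger_gap: 0.262
```

Request:
servo_tool --linear '[[0, -0.0005, 0], [0, 0, 0]]' --delta_rot '[[0, 0, 0], [0, 0, 0]]' --hand '[0.015, 0.015]'

```text
t: 18.73
ee_pos: [0.5711, -0.1793, 0.0678]
eef_rot: [-0.0, 0.677, 0.736, -0.0]
contact_force: [-0.8, 0.2, -1.5]
finger_gap: 0.267
```

Request:
servo_tool --linear '[[0, -0.0005, 0], [0, 0, 0]]' --delta_rot '[[0, 0, 0], [0, 0, 0]]' --hand '[0.015, 0.015]'

```text
t: 18.98
ee_pos: [0.5711, -0.1798, 0.0678]
eef_rot: [-0.0, 0.677, 0.736, -0.0]
contact_force: [-0.7, -0.0, -0.8]
finger_gap: 0.262
```

Request:
servo_tool --linear '[[0.0001, -0.0005, 0], [0, 0, 0]]' --delta_rot '[[0, 0, 0], [0, 0, 0]]' --hand '[0.015, 0.015]'

```text
t: 19.23
ee_pos: [0.5713, -0.1801, 0.0678]
eef_rot: [-0.0, 0.677, 0.736, 0.0]
contact_force: [-1.1, 1.6, -1.9]
finger_gap: 0.26
```

Request:
servo_tool --linear '[[0, -0.0005, 0], [0, 0, 0]]' --delta_rot '[[0, 0, 0], [0, 0, 0]]' --hand '[0.015, 0.015]'

```text
t: 19.48
ee_pos: [0.5712, -0.1803, 0.0677]
eef_rot: [-0.0, 0.677, 0.736, 0.0]
contact_force: [-1.2, 4.4, -2.2]
finger_gap: 0.266
```

```bash
python3 -c "
from chk import *
t=toe()
c=grab('scene','f'); crop('f','fv',235,180,305,240,11)
"
```

```text
19.475 [ 0.57123614 -0.18026966  0.06768455] [-1.17907191  4.44737557 -2.21191416] [0.58878823 0.23730205 0.1739044 ]
yaw 94.79126906398909 toe [0.55532444 0.00956466 0.02088455] shelf -0.0003819162652472924 -0.11299563885883937
```

View pics/fv.png

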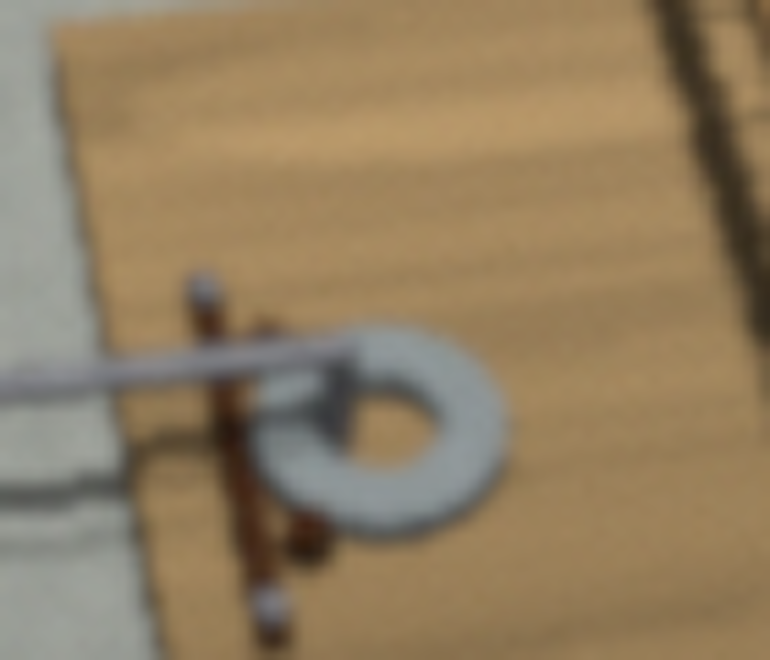

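Request:
servo_tool --linear '[[0, -0.0003, 0], [0, 0, 0]]' --delta_rot '[[0, 0, 0], [0, 0, 0]]' --hand '[0.015, 0.015]'

```text
t: 19.77
ee_pos: [0.5713, -0.1804, 0.0677]
eef_rot: [-0.001, 0.677, 0.736, 0.0]
contact_force: [-0.7, 4.4, -1.9]
finger_gap: 0.265
```

Request:
servo_tool --linear '[[0, 0, 0], [0, 0, 0]]' --delta_rot '[[0, 0, 0], [0, 0, 0]]' --hand '[0.015, 0.015]'

```text
t: 20.02
ee_pos: [0.5712, -0.1804, 0.0676]
eef_rot: [-0.001, 0.677, 0.736, 0.0]
contact_force: [-1.7, 5.9, -1.3]
finger_gap: 0.263
```

Request:
servo_tool --linear '[[0, -0.0001, 0], [0, 0, 0], [0, 0, 0], [0, 0, 0], [0, 0, 0]]' --delta_rot '[[0, 0, 0], [0, 0, 0], [0, 0, 0], [0, 0, 0], [0, 0, 0]]' --hand '[0.015, 0.015, 0.015, 0.015, 0.015]'

```text
t: 20.65
ee_pos: [0.5712, -0.1805, 0.0676]
eef_rot: [-0.001, 0.677, 0.736, 0.0]
contact_force: [-0.8, 5.2, -3.0]
finger_gap: 0.267
```

```bash
python3 - <<'E'
from chk import *
toe(); c=load('f'); ux=lambda q:atz(c,np.array(q)/11+(235,180)-.45,.028)
def sh(X):
    a=.08333;d=X[:2]-[.5463,.1222]; return d[0]*np.cos(a)+d[1]*np.sin(a),-d[0]*np.sin(a)+d[1]*np.cos(a)
print('ring',sh(ux((383,425))))
for q in ((265,328),(308,528)): print('peg',sh(ux(q)))
E
```

```text
20.65 [ 0.57122735 -0.1804542   0.06762638] [-0.76881561  5.21319294 -3.03701466] [0.86611201 0.19880003 0.15459837]
yaw 94.79637383868707 toe [0.55529873 0.0093787  0.02082638] shelf -0.000423016893656359 -0.11317881125978078
ring (np.float64(-0.001108448890775244), np.float64(-0.10095980543837028))
peg (np.float64(-0.034342874738858664), np.float64(-0.12355208441269695))
peg (np.float64(0.0262037702896774), np.float64(-0.12277508276499274))
```

Request:
servo_tool --linear '[[0, -0.0002, 0], [0, 0, 0], [0, 0, 0], [0, 0, 0], [0, 0, 0], [0, 0, 0]]' --delta_rot '[[0, 0, 0], [0, 0, 0], [0, 0, 0], [0, 0, 0], [0, 0, 0], [0, 0, 0]]' --hand '[0.015, 0.015, 0.015, 0.015, 0.015, 0.015]'

```text
t: 21.4
ee_pos: [0.5713, -0.1805, 0.0676]
eef_rot: [-0.001, 0.677, 0.736, 0.0]
contact_force: [-1.5, 6.2, -1.5]
finger_gap: 0.269
```

Held at about 6 N. Now I back the toe off into the middle of the hole, lift it out and go high.

Request:
servo_tool --linear '[[0, 0.001, 0], [0, 0.002, 0], [-0.0005, 0.004, 0], [-0.0003, 0.003, 0], [0, 0, 0], [0, 0, 0.003], [0, 0, 0.006], [0, 0, 0.01], [0, 0, 0.02], [0, 0, 0.03], [0, 0, 0.02], [0, 0, 0], [0, 0, 0]]' --delta_rot '[[0, 0, 0], [0, 0, 0], [0, 0, 0], [0, 0, 0], [0, 0, 0], [0, 0, 0], [0, 0, 0], [0, 0, 0], [0, 0, 0], [0, 0, 0], [0, 0, 0], [0, 0, 0], [0, 0, 0]]' --hand '[0.015, 0.015, 0.015, 0.015, 0.015, 0.015, 0.015, 0.015, 0.015, 0.015, 0.015, 0.015, 0.015]'

```text
t: 23.02
ee_pos: [0.5702, -0.1713, 0.156]
eef_rot: [-0.001, 0.677, 0.736, -0.0]
contact_force: [-0.0, -0.1, -1.7]
finger_gap: 0.266
```

```bash
python3 -c "
from chk import *
toe(); c=grab('scene','g'); g=load('f')
d=np.abs(c['img'][195:235,257:290].astype(int)-g['img'][195:235,257:290]).sum(2); print((d>90).sum())
pr=[.4630,-.3072,.400]
"
```

```text
23.025 [ 0.57018672 -0.17125891  0.15596445] [-0.04842721 -0.07167118 -1.71392201] [-0.01015378  0.03659492  0.00381898]
yaw 94.77217178792058 toe [0.55433829 0.0185807  0.10916445] shelf -0.00061420621273316 -0.1039288026502583
66
```

Request:
servo_tool --linear '[[-0.0134, -0.017, 0], [-0.0134, -0.017, 0], [-0.0134, -0.017, 0], [-0.0134, -0.017, 0], [-0.0134, -0.017, 0], [-0.0134, -0.017, 0], [-0.0134, -0.017, 0], [-0.0134, -0.017, 0], [0, 0, 0], [0, 0, 0], [0, 0, 0]]' --delta_rot '[[0, 0, -9], [0, 0, -9], [0, 0, -9], [0, 0, -9], [0, 0, -9], [0, 0, -9], [0, 0, -9], [0, 0, -9], [0, 0, 0], [0, 0, 0], [0, 0, 0]]' --hand '[0.015, 0.015, 0.015, 0.015, 0.015, 0.015, 0.015, 0.015, 0.015, 0.015, 0.015]'

```text
t: 24.45
ee_pos: [0.4637, -0.3066, 0.1565]
eef_rot: [-0.0, 0.98, 0.199, -0.0]
contact_force: [0.6, 0.1, -1.3]
finger_gap: 0.267
```

```bash
python3 -c "
from chk import *
toe()"
```

```text
24.45 [ 0.46368154 -0.3066168   0.15646408] [ 0.61241488  0.14624119 -1.25415947] [-0.05649352  0.01231847 -0.0134375 ]
yaw 22.909430551719293 toe [ 0.63915515 -0.2324598   0.10966408] shelf 0.06301334087826997 -0.36115782466951696
```

Lower by 0.109 m to z ≈ 0.0475, the last bit slowly.

Request:
servo_tool --linear '[[-0.001, 0, -0.03], [0, 0, -0.03], [0, 0, -0.025], [0, 0, -0.01], [0, 0, -0.005], [0, 0, -0.004], [0, 0, -0.002], [0, 0, -0.002], [0, 0, 0], [0, 0, 0]]' --delta_rot '[[0, 0, 0], [0, 0, 0], [0, 0, 0], [0, 0, 0], [0, 0, 0], [0, 0, 0], [0, 0, 0], [0, 0, 0], [0, 0, 0], [0, 0, 0]]' --hand '[0.015, 0.015, 0.015, 0.015, 0.015, 0.015, 0.015, 0.015, 0.015, 0.015]'

```text
t: 25.7
ee_pos: [0.4624, -0.3074, 0.0491]
eef_rot: [0.0, 0.98, 0.197, 0.0]
contact_force: [0.0, 0.3, -1.0]
finger_gap: 0.264
```

Request:
servo_tool --linear '[[0, 0, -0.001], [0, 0, -0.001], [0, 0, 0], [0, 0, 0]]' --delta_rot '[[0, 0, 0], [0, 0, 0], [0, 0, 0], [0, 0, 0]]' --hand '[0.015, 0.015, 0.015, 0.015]'

```text
t: 26.2
ee_pos: [0.4623, -0.3073, 0.0468]
eef_rot: [-0.0, 0.98, 0.197, -0.0]
contact_force: [0.6, 0.6, -0.6]
finger_gap: 0.265
```

Request:
servo_tool --linear '[[0, 0, -0.0005], [0, 0, 0], [0, 0, 0], [0, 0, 0], [0, 0, 0], [0, 0, 0], [0, 0, 0], [0, 0, 0.01], [0, 0, 0.03], [0, 0, 0.05], [0, 0, 0.05], [0, 0, 0], [0, 0, 0]]' --delta_rot '[[0, 0, 0], [0, 0, 0], [0, 0, 0], [0, 0, 0], [0, 0, 0], [0, 0, 0], [0, 0, 0], [0, 0, 0], [0, 0, 0], [0, 0, 0], [0, 0, 0], [0, 0, 0], [0, 0, 0]]' --hand '[0.015, 0.05, 0.0854, 0.0854, 0.0854, 0.0854, 0.0854, 0.0854, 0.0854, 0.0854, 0.0854, 0.0854, 0.0854]'

```text
t: 27.82
ee_pos: [0.4623, -0.3073, 0.1865]
eef_rot: [0.0, 0.98, 0.197, 0.0]
contact_force: [0.7, 0.9, -0.3]
finger_gap: 0.997
```

```bash
python3 - <<'E'
from h import *
s=env.read_state(); print(s['t'],s['ee_pos'],s['contact_force'],s['finger_gap'])
a=grab('scene','z');b=grab('side','zs');w=grab('wrist','zw')
m=np.zeros((600,800,3),np.uint8)
m[:300,:400]=cv2.resize(w['img'][:,:,::-1],(400,300))
m[:300,400:]=cv2.resize(b['img'][215:290,265:365,::-1],(400,300),interpolation=2)
m[300:,:400]=cv2.resize(a['img'][180:240,235:315,::-1],(400,300),interpolation=2)
m[300:,400:]=cv2.resize(a['img'][130:280,235:435,::-1],(400,300),interpolation=2)
cv2.imwrite('pics/fin.png',m)
for x in [(-.055,-.012),(-.055,.012),(.055,-.012),(.055,.012)]:
    t=.4; X=[.4630+x[0]*np.cos(t)-x[1]*np.sin(t),-.3072+x[0]*np.sin(t)+x[1]*np.cos(t),.05]; print(proj(w,X)*400/512)
E
```

```text
27.825 [ 0.46227261 -0.30731127  0.18650731] [ 0.74183383  0.87877442 -0.2596313 ] 0.9974370539741239
[[209.70199489 192.06510167]]
[[189.18569017 192.06368359]]
[[211.00545221  95.86468645]]
[[187.87024548  95.88180068]]
```

View pics/fin.png

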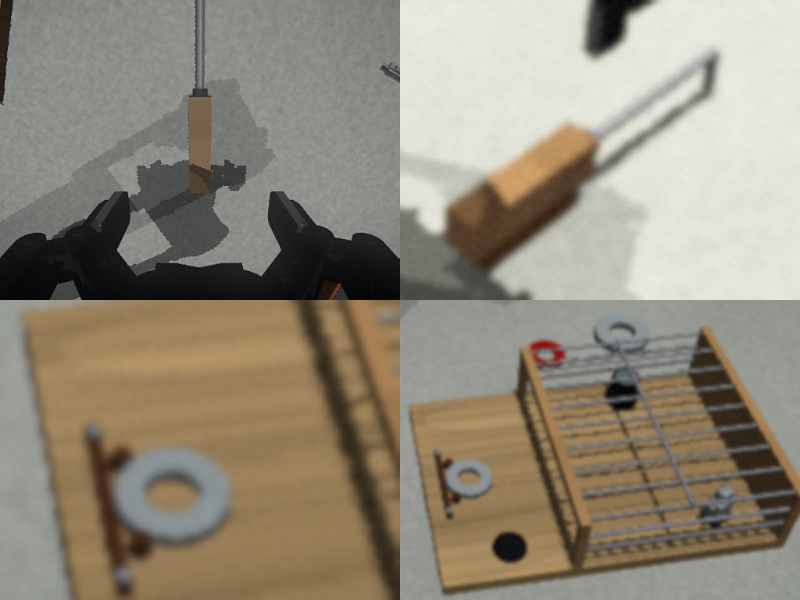

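The rod lies on its block: in the wrist picture the handle corners are at (189,96), (211,96), (190,192), (210,192), as predicted. The ring lies flat against both pegs and the bystanders have not moved. I hand in.

```bash
python3 -c "
from workcell import env
print(env.hand_in())"
```

```text
the job is handed in; nothing more can be done
None
```

I drew the ring out to both pegs with the hooked rod, laid the rod back on its rest block and handed the job in at about 28 s. No verdict was reported.

- **Reach-in and draw:** The toe went down into the hole with only light force. I then drew the ring out under the rail and felt on in 0.5 mm steps until it came up against the pegs.
- **Hold:** The pull read between 4.4 and 6.2 N for about 1.9 s, and about 6.2 N at the end. The highest reading I took was 6.2 N, but I only saw the force at the end of each call.
- **Ring:** The last picture shows it flat against both pegs. A picture taken during the hold put it at about x = -1 mm, y = -101 mm in the shelf's frame.
- **Rod:** It lies released on its block, with the handle corners within about a pixel of where they started. The gripper is open and about 14 cm higher than where it let go.
- **Bystanders:** The lens barrel, tin figure and lens cap look unmoved.

**Checks that disagreed:** The two cameras differed by about 1.5 px (about 3 mm) on the rod, which I settled with the wrist camera. The peg contact came about 3 mm further out than I first worked out. One peg's x in the hold picture was about 6 mm off because it was partly hidden.

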